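Seat the auger of a slow juicer on its drive

TASK

Put the juicer back together after washing: lower the auger, foot first, down through the rings of the strainer in the juicer bowl and, pressing only gently, turn it until its socket finds the square drive shaft and it drops fully home on the smallest ring. Let go of it there, and leave the lid, the cup and the lemon where they are.

Things in the scene. Friction and masses are not known exactly. Their poses are not given: they have to be found in the camera images.
- auger: The juicing screw, loose, grey plastic, 118 mm tall, 0.2 to 0.33 kg, standing on its foot. Origin: centre of the foot's underside, z up. Foot: spigot 38 mm across, 20 mm long, with a square socket from below, 21.6 mm wide, 15 mm deep, sides along the body's x and y. Above a flat shoulder the screw widens from 45 to 57 mm (height 20 to 72); round hub 24 mm across on top, height 82 to 118.
- auger_hub (a point): Point on the auger's axis 104 mm above the underside of its foot, in the round 24 mm hub: grip here from above at any yaw; the fingertips then stay clear of the screw and, with the auger home, above the bowl's rim. A wall cupboard hangs over the back of the worktop (front at about x = 0.54 m, underside 0.46 m up): keep the arm on the near side of it.
- juicer: Slow juicer, fixed: black motor base 140 mm across, clear bowl 108 mm across on top. Origin: centre of its underside, z up along the bowl's axis; the juice spout points to its -x. Bowl floor at z = 62 mm. A steel square drive shaft, 20 mm wide, stands on the axis from z = 62 to 74; its angle is not given and differs each time (it repeats every 90 degrees); the motor's gears hold it still.
- juicer_mouth (a point): Centre of the bowl's open mouth, 137 mm above the juicer's underside, the highest point of the juicer. Below it on the same axis are the strainer's rings: rim plate 64 mm bore (z = 125 to 129 mm over the juicer's underside), middle ring 53 mm bore (102 to 107), foot tube 39.6 mm bore (62 to 84).
- juicer_seat (a point): Centre of the top edge of the foot tube, the smallest ring, 84 mm above the juicer's underside. The auger is home when its shoulder rests here: underside of its foot 64 mm above the juicer's underside. While socket and shaft are not in line within about 4 degrees the foot stands on the shaft, 10 mm higher. More than 40 N on it harms the strainer.
- lid: The juicer's lid, loose, black disc 111 mm across with a clear feed tube, 67 mm tall in all, standing on the worktop. Origin: centre of its underside. Stays where it is; it and the auger may stand in each other's place.
- cup: Small white cup, 64 mm across, 46 mm tall, loose, under the juice spout, 108 mm from the juicer's axis. Origin: centre of its underside. Stays where it is.
- lemon: Lemon, 71 x 53 x 51 mm, lying loose on the chopping board at the right. Stays where it is.
Things that resemble listed ones, but are neither listed nor needed, are in the scene too. Of the things shaped like the auger, the grey one is meant.

How it is judged:
By the outcome, as a careful person would: the job done as asked, in the order asked, and still so for the second after the job is handed in, with the robot touching nothing.
It also fails if it takes over 59 s, if anything falls off the work surface, if the arm or the gripper's body presses on something with over 40 N, if the wrist force passes 120 N, or if a joint passes its speed limit or range.

ROBOT

A 7-joint arm with a two-finger parallel gripper is mounted at the origin on a cart in front of the work surface, level with it; the furniture and walls round the work are solid. World frame = base frame: x ahead of the robot, y to its left, z up, the work surface at z = 0. Lengths are in m, angles in rad, forces in N, time in s.
With the tool pointing down it reaches from about 0.425 to 0.925 m from the base axis. Payload 6.8 kg.
Tool frame: the origin (TCP) lies at the very end of the fingers, on their centre line; the grasp point (between the pads) lies 19 mm behind it; z points along the fingers, y is the line along which they close (so a half turn about z gives the same grasp; the last joint's range is limited). The gripper opens to 85 mm and grips with 20 to 120 N. Pads are 22 mm wide; open, the fingers measure 114 mm over their backs; the gripper's body (76 mm by 85 mm) begins 54 mm behind the grasp point. The pads swing forward as they close: fully open they stand 13 mm farther back than shut.
Start: joints at [-1.43, 0.477, 0.022, 1.555, -0.011, 1.109, -0.083], TCP at [0.166, 0.654, 0.231] pointing down, gripper open.
Joint ranges: [-2.96, 2.96], [-0.34, 2.1], [-1.41, 1.46], [0.24, 2.44], [-1.37, 4.51], [0.17, 1.92], [-2.96, 2.96]. Speed limits (rad/s): [2.39, 2.39, 3.14, 3.14, 3.14, 3.14, 3.14].

INTERFACE

Orientations are given as a unit quaternion [w, x, y, z].
In Python, from station import telemetry, viewer, job, search_frame, cut_out gives the robot as it stands. The module is installed in compiled form; this text tells all that it offers.
- The arm moves only by the shell command python3 -m crank 'ROWS' [FORCE]. ROWS is JSON, a list of rows, each an object with "delta_rot": the turn, a rotation vector about the tool's x, y, z in degrees, a list of three; "xyz": the shift along the tool's x, y, z in m, a list of three; "fingers": the gripper command: -1 is fully open, 1 is shut, values between are in proportion. In form: [{"delta_rot": [ax, ay, az], "xyz": [dx, dy, dz], "fingers": fingers}, ...]. A call has 1 to 10 rows; each row is the pose to reach, as a shift and turn from the pose commanded when the call began, along the tool's axes at that moment; what a row does not reach only later rows make up. A row lasts 1/10 s, in which the tool goes at most 50 mm and 8.59 degrees, less where a joint would pass 70% of its speed; a pose out of reach is approached as far as the arm can. A call with a gripper value outside its range is refused whole. The fingers move at their own pace and stop on an object; FORCE is the grip in N (left out, the last holds). Time passes only in rows, so rows that repeat a pose let the fingers close. It gives the time, the measured TCP pose, the force, the opening and the grip force at its end, in the units of the state.
- telemetry.get_obs(): the state, without advancing time (a new reading comes with each control period).
- viewer.read_camera(name): name is "scene" or "top"; returns a dict with "img" (480x640x3 uint8, red, green, blue), "fx", "fy", "cx", "cy" (pixels), "origin" and "rotation" of the camera in the world. Camera axes: x right, y up, looking along -z (the intrinsics and any distortion apply to the point x, -y, -z); pixel columns grow to the right and rows downward; lengths in m; the calibration is good to about 2 mm. A picture is of the moment at which its call begins. There is no depth.
- job.hand_in(): hands the job in; it is judged then, once.
Trained networks look in the newest picture that a camera, given by its name, has taken for a name from the list of things; names that differ only in an ending like _2 or _b are one class to them, and where a whole thing is asked for, a point or a joint stands for the part that bears it (a point fixed in the world has none). Each returns a list of dicts, best first, with "score" (0 to 1); they miss things now and then, are a little off and sometimes report something else, mostly with a low value. They report only what shows in the picture. A call takes as long as a camera call. They do not tell look-alikes from the thing itself.
- search_frame(camera, thing): "pixel" ([column, row] in pixels, amid what is visible of it).
- cut_out(camera, thing): "pixels" (480x640 bool, what is visible of it) and "pixel" ([column, row] in pixels, amid what is visible of it).
The state is a dict: "t": time; "q": joint angles; "joint_vel": joint speeds; "joint_torque": joint torques, N m; "eef_pos": TCP position; "tool_rot": TCP orientation; "contact_force": force on the tool from outside, world axes, zero at the start; "torque": the same for the moment, N m; "gripper_width": opening from 0.0 (shut) to 1.0 (fully open); "grasp_force": force on a finger pad.
Only numpy, scipy, OpenCV 4.12 (cv2) and the standard library are available. Lean on these libraries where they do the work, as an engineer would, in place of code of your own. Each camera call takes 0.05 s, during which the arm holds its last target. There are 200 camera calls.

## Working session

There is one attempt and no reset: what is moved stays moved. The work goes in short steps, Python scripts to look and compute and a shell command to move; the robot and the scene stay as the last step left them, time stands still between calls to the robot, and variables do not carry over. Pictures are saved under pics/ and viewed, at most 10 in all, crops included, and the job is handed in when it is done.

```bash
mkdir -p pics; python3 - <<'E'
from station import *
import cv2,numpy as np
o=telemetry.get_obs(); print({k:np.round(v,4).tolist() for k,v in o.items()})
for n in ("scene","top"):
    c=viewer.read_camera(n); cv2.imwrite(f"pics/{n}0.png",c["img"][:,:,::-1])
    print(n,{k:np.round(v,4).tolist() for k,v in c.items() if k!="img"})
    for t in ("auger","juicer","juicer_mouth","lid","cup","lemon"):
        print(t,[(np.round(d["pixel"],1).tolist(),round(d["score"],2)) for d in search_frame(n,t)])
E
```

```text
{'t': 0.0, 'q': [-1.4301, 0.4778, 0.0224, 1.5565, -0.0115, 1.1093, -0.0831], 'joint_vel': [0.0004, 0.0003, -0.0015, 0.0009, -0.0005, 0.0001, -0.0015], 'joint_torque': [0.0004, -59.6459, 1.6082, -28.1191, 0.0125, 0.0095, 0.0], 'eef_pos': [0.1661, 0.6536, 0.2303], 'tool_rot': [-0.0001, 0.1241, 0.9923, -0.0009], 'contact_force': [0.6148, -0.5259, 0.2742], 'torque': [0.0189, -0.0007, -0.0628], 'grasp_force': 0.0, 'gripper_width': 1.0039}
scene {'fx': 519.8112, 'fy': 519.8112, 'cx': 319.995, 'cy': 240.2866, 'origin': [-0.4976, -0.7662, 0.8109], 'rotation': [0.7754, 0.4497, -0.2106, -0.3901]}
auger [([341.8, 274.1], 0.86), ([371.1, 291.6], 0.75), ([382.4, 269.8], 0.57)]
juicer [([277.3, 242.2], 0.89)]
juicer_mouth [([277.9, 242.4], 0.89)]
lid [([220.5, 229.0], 0.61), ([277.3, 244.5], 0.28)]
cup [([306.0, 266.8], 0.59)]
lemon [([434.1, 291.8], 0.89)]
top {'fx': 592.1886, 'fy': 592.1886, 'cx': 320.8603, 'cy': 244.5267, 'origin': [0.3868, -0.0224, 1.3292], 'rotation': [-0.7064, -0.0247, 0.0082, 0.7073]}
auger [([419.1, 230.8], 0.95), ([379.5, 261.6], 0.77), ([369.6, 212.0], 0.71), ([428.0, 276.9], 0.62)]
juicer [([277.5, 256.8], 0.67)]
juicer_mouth [([273.0, 255.0], 0.65)]
lid [([172.1, 261.8], 0.95)]
cup [([326.7, 260.7], 0.83)]
lemon [([487.4, 228.9], 0.8)]
```

View pics/scene0.png

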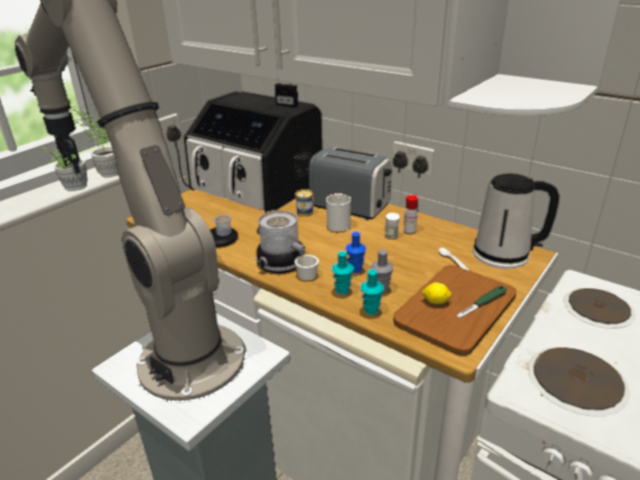

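View pics/top0.png

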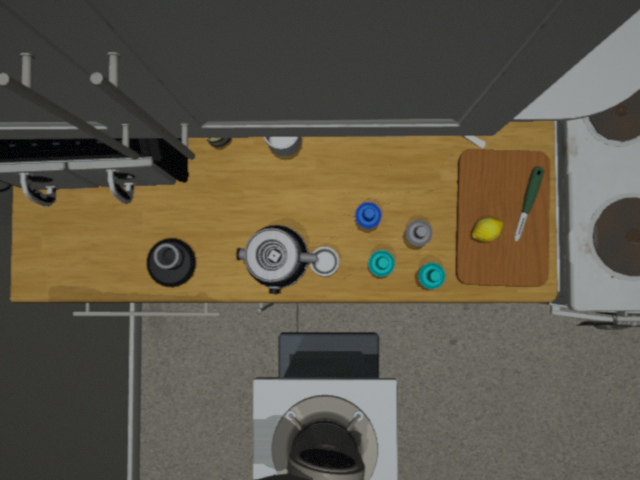

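```bash
cat > h.py <<'E'
from station import *
import cv2,numpy as np
from scipy.spatial.transform import Rotation as R
def cam(n):
    c=viewer.read_camera(n); q=c["rotation"]; c["M"]=R.from_quat([q[1],q[2],q[3],q[0]]).as_matrix(); return c
def ray(c,p):
    return c["M"]@np.array([(p[0]-c["cx"])/c["fx"],-(p[1]-c["cy"])/c["fy"],-1])
def atz(c,p,z):
    d=ray(c,p); o=np.array(c["origin"]); return o+d*(z-o[2])/d[2]
def proj(c,P):
    v=c["M"].T@(np.array(P)-c["origin"]); return np.array([c["cx"]-c["fx"]*v[0]/v[2],c["cy"]+c["fy"]*v[1]/v[2]])
def tri(c1,p1,c2,p2):
    A=[];b=[]
    for c,p in((c1,p1),(c2,p2)):
        d=ray(c,p);d/=np.linalg.norm(d);m=np.eye(3)-np.outer(d,d);A.append(m);b.append(m@c["origin"])
    return np.linalg.lstsq(np.vstack(A),np.hstack(b),rcond=None)[0]
def crop(c,u,v,w,k): 
    return cv2.resize(c["img"][v-w:v+w,u-w:u+w,::-1],None,fx=k,fy=k,interpolation=cv2.INTER_CUBIC)
E
python3 - <<'E'
from h import *
t=cam("top");s=cam("scene")
a=np.vstack([np.hstack([crop(t,275,256,40,5),crop(t,419,232,40,5)]) ]); 
# scene auger
b=np.hstack([crop(s,279,240,40,5)[:200],crop(s,382,272,40,5)[:200]])
cv2.imwrite("pics/c1.png",np.vstack([a,np.hstack([crop(s,279,240,40,5),crop(s,382,272,40,5)])])[:600] if 0 else np.hstack([a]))
cv2.imwrite("pics/c2.png",np.hstack([crop(s,279,240,40,5),crop(s,382,272,40,5)]))
for n,c,us in(("top",t,(419,232)),("scene",s,(382,272))):
  for d in cut_out(n,"auger"):
    m=d["pixels"]; ys,xs=np.nonzero(m); print(n,np.round(d["pixel"],1),round(d["score"],2),xs.min(),xs.max(),ys.min(),ys.max(),c["img"][m].mean(0).round())
E
```

```text
top [378.2 262.9] 0.75 368 394 250 275 [ 22. 134. 131.]
top [363.9 213.1] 0.73 355 380 202 227 [ 37.  78. 148.]
top [431.1 279.1] 0.67 418 444 262 288 [ 15. 130. 127.]
top [419.6 231. ] 0.65 406 431 220 245 [104. 103. 105.]
top [170.6 266.3] 0.36 146 194 238 286 [49. 48. 47.]
scene [352.9 250.6] 0.87 345 365 232 271 [ 40.  75. 146.]
scene [381.2 270.5] 0.77 371 392 250 292 [104. 106. 102.]
scene [370.4 295.1] 0.66 360 382 270 314 [ 19. 127. 118.]
```

View pics/c1.png

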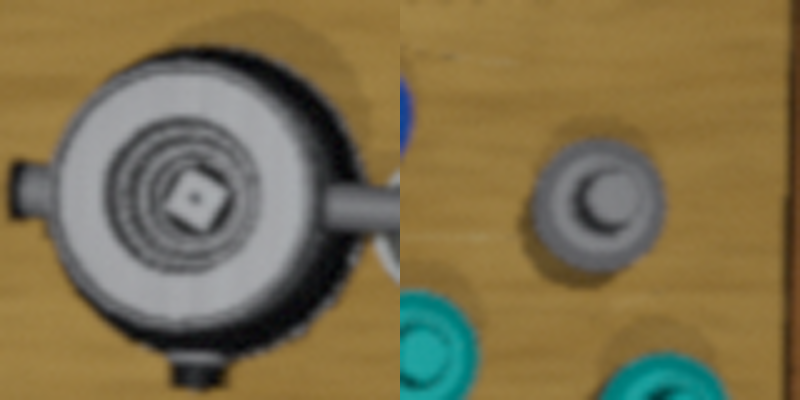

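View pics/c2.png

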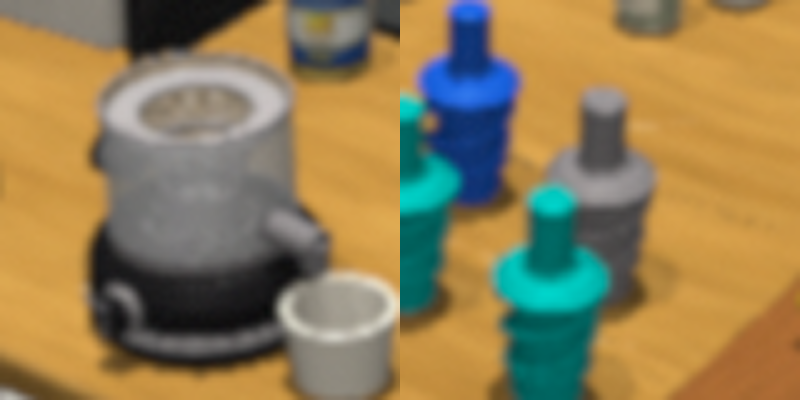

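```bash
cat > fit.py <<'E'
from h import *
from scipy.ndimage import map_coordinates
from scipy.optimize import minimize
th=np.linspace(0,2*np.pi,120,endpoint=False)
def circ(x,y,z,r): return np.stack([x+r*np.cos(th),y+r*np.sin(th),0*th+z],1)
def grad(c):
    g=cv2.GaussianBlur(cv2.cvtColor(c["img"],cv2.COLOR_RGB2GRAY).astype(float),(0,0),1.0)
    return np.hypot(cv2.Sobel(g,-1,1,0),cv2.Sobel(g,-1,0,1))
def score(c,G,P):
    uv=np.array([proj(c,p) for p in P]); return map_coordinates(G,[uv[:,1],uv[:,0]],order=1).mean()
def fit(cs,circles,x0):
    f=lambda p:-sum(score(c,G,circ(*p,z,r)) for c,G in cs for z,r in circles)
    return min((minimize(f,np.array(x0)+[dx,dy],method="Nelder-Mead",options=dict(initial_simplex=np.array(x0)+[dx,dy]+np.array([[0,0],[.003,0],[0,.003]]),xatol=1e-5)) for dx in(-.004,0,.004) for dy in (-.004,0,.004)),key=lambda r:r.fun)
E
python3 - <<'E'
from fit import *
t=cam("top");s=cam("scene");T=[(t,grad(t))];S=[(s,grad(s))]
print("hub tri",tri(t,(421.2,231),s,(382.4,252.2)).round(4), "flange",atz(t,(418.4,232.6),.072).round(4),"hub",atz(t,(421.2,231),.118).round(4))
x0=atz(t,(421.2,231),.118)[:2]
for nm,cs,cc in(("hub T",T,[(.118,.012)]),("hub S",S,[(.118,.012)]),("flange T",T,[(.072,.0285)]),("flange S",S,[(.072,.0285)]),("both T",T,[(.118,.012),(.072,.0285)])):
    r=fit(cs,cc,x0);print(nm,r.x.round(4),round(r.fun,1))
j0=atz(t,(235+36.1,216+38.4),.129)[:2];print("j0",j0.round(4))
for nm,cs,cc in(("bore T",T,[(.129,.032)]),("rim T",T,[(.137,.054)]),("mid T",T,[(.107,.0265)]),("tube T",T,[(.084,.0198)]),("base T",T,[(.05,.07)]),("rim S",S,[(.137,.054)]),("bore S",S,[(.129,.032)]),("all T",T,[(.129,.032),(.107,.0265),(.137,.054)])):
    r=fit(cs,cc,j0);print(nm,r.x.round(4),round(r.fun,1))
# shaft
def sq(x,y,a,h=.01,z=.074):
    u=np.linspace(-h,h,30);o=0*u+h
    P=np.concatenate([np.stack(q,1) for q in((u,o),(u,-o),(o,u),(-o,u))]);c_,s_=np.cos(a),np.sin(a)
    return np.c_[x+c_*P[:,0]-s_*P[:,1],y+s_*P[:,0]+c_*P[:,1],0*P[:,0]+z]
best=[]
for a in np.radians(range(0,90,5)):
    r=minimize(lambda p:-score(t,T[0][1],sq(p[0],p[1],p[2])),[*j0,a],method="Nelder-Mead",options=dict(initial_simplex=[[*j0,a],[j0[0]+.003,j0[1],a],[j0[0],j0[1]+.003,a],[*j0,a+.1]],xatol=1e-5))
    best.append((r.fun,*r.x[:2].round(4),np.degrees(r.x[2]).round(1)))
print(sorted(best)[:6])
E
```

```text
hub tri [ 0.4715 -0.2005  0.1174] flange [ 0.4703 -0.1998  0.072 ] hub [ 0.4705 -0.199   0.118 ]
hub T [ 0.4676 -0.1933] -94.1
hub S [ 0.4543 -0.2122] -123.5
flange T [ 0.463  -0.1935] -63.8
flange S [ 0.4572 -0.1843] -108.8
both T [ 0.4658 -0.1937] -145.3
j0 [0.4228 0.1068]
bore T [0.4225 0.1075] -147.6
rim T [0.4212 0.1015] -151.5
mid T [0.427  0.1184] -101.2
tube T [0.4204 0.1273] -92.3
base T [0.4214 0.1071] -125.0
rim S [0.5041 0.1043] -136.3
bore S [0.4289 0.1105] -99.6
all T [0.4223 0.1067] -312.8
[(np.float64(-163.51750809098647), np.float64(0.4224), np.float64(0.1071), np.float64(58.8)), (np.float64(-163.51750791149013), np.float64(0.4224), np.float64(0.1071), np.float64(58.8)), (np.float64(-163.517507477404), np.float64(0.4224), np.float64(0.1071), np.float64(-31.2)), (np.float64(-163.51750420631768), np.float64(0.4224), np.float64(0.1071), np.float64(58.8)), (np.float64(-163.51750300674277), np.float64(0.4224), np.float64(0.1071), np.float64(58.8)), (np.float64(-163.51750156592243), np.float64(0.4224), np.float64(0.1071), np.float64(58.8))]
```

```bash
cat > go.py <<'E'
import sys
from h import *
# usage: go.py x y z [yawdeg of tool y axis]  -> shift/turn from measured pose (pointing down)
def cmd(x,y,z,yaw=None):
    o=telemetry.get_obs();q=o["tool_rot"];M=R.from_quat([q[1],q[2],q[3],q[0]])
    yw=np.degrees(np.arctan2(*M.as_matrix()[[1,0],1]))
    print("t",round(o["t"],2),"pos",o["eef_pos"].round(4) if hasattr(o["eef_pos"],"round") else o["eef_pos"],"yawY",round(yw,2),"q",np.round(o["q"],2))
    tgt=R.from_matrix(np.array([[np.sin(np.radians(yaw if yaw is not None else yw)),np.cos(np.radians(yaw if yaw is not None else yw)),0],[-np.cos(np.radians(yaw if yaw is not None else yw)),np.sin(np.radians(yaw if yaw is not None else yw)),0],[0,0,-1]]).astype(float))
    d=np.array([x,y,z])-o["eef_pos"]
    print("xyz",M.inv().apply(d).round(4).tolist(),"rot",(M.inv()*tgt).as_rotvec(degrees=True).round(2).tolist())
a=[float(v) for v in sys.argv[1:]]; cmd(*a)
E
python3 go.py .34 .33 .26 44; python3 go.py .43 .10 .26 13;python3 go.py .4704 -.1995 .26 -23
```

```text
t 1.0 pos [0.1662 0.6542 0.2313] yawY 75.74 q [-1.43  0.48  0.02  1.56 -0.01  1.11 -0.08]
t 1.0 pos [0.1662 0.6542 0.2313] yawY 75.74 q [-1.43  0.48  0.02  1.56 -0.01  1.11 -0.08]
t 1.0 pos [0.1662 0.6542 0.2313] yawY 75.74 q [-1.43  0.48  0.02  1.56 -0.01  1.11 -0.08]Traceback (most recent call last):
  File "go.py", line 11, in <module>
    a=[float(v) for v in sys.argv[1:]]; cmd(*a)
                                        ~~~^^^^
  File "go.py", line 8, in cmd
    tgt=R.from_matrix(np.array([[np.sin(np.radians(yaw if yaw is not None else yw)),np.cos(np.radians(yaw if yaw is not None else yw)),0],[-np.cos(np.radians(yaw if yaw is not None else yw)),np.sin(np.radians(yaw if yaw is not None else yw)),0],[0,0,-1]]).astype(float))
  File "scipy/spatial/transform/_rotation.pyx", line 1143, in scipy.spatial.transform._rotation.Rotation.from_matrix
ValueError: Non-positive determinant (left-handed or null coordinate frame) in rotation matrix 0: [[ 0.69465837  0.7193398   0.        ]
 [-0.7193398   0.69465837  0.        ]
 [ 0.          0.         -1.        ]].
Traceback (most recent call
[... 880 characters left out ...]
gv[1:]]; cmd(*a)
                                        ~~~^^^^
  File "go.py", line 8, in cmd
    tgt=R.from_matrix(np.array([[np.sin(np.radians(yaw if yaw is not None else yw)),np.cos(np.radians(yaw if yaw is not None else yw)),0],[-np.cos(np.radians(yaw if yaw is not None else yw)),np.sin(np.radians(yaw if yaw is not None else yw)),0],[0,0,-1]]).astype(float))
  File "scipy/spatial/transform/_rotation.pyx", line 1143, in scipy.spatial.transform._rotation.Rotation.from_matrix
ValueError: Non-positive determinant (left-handed or null coordinate frame) in rotation matrix 0: [[-0.39073113  0.92050485  0.        ]
 [-0.92050485 -0.39073113  0.        ]
 [ 0.          0.         -1.        ]].
```

```bash
cat > go.py <<'E'
import sys
from h import *
# go.py x y z yaw: shift/turn of the tool from the measured pose to TCP xyz, pointing down, tool y at yaw deg
o=telemetry.get_obs();q=o["tool_rot"];M=R.from_quat([q[1],q[2],q[3],q[0]])
x,y,z,yaw=[float(v) for v in sys.argv[1:]]
yw=np.degrees(np.arctan2(M.as_matrix()[1,1],M.as_matrix()[0,1]))
if o["t"]: print("t",round(o["t"],2),"pos",np.round(o["eef_pos"],4),"yaw",round(yw,2),"q",np.round(o["q"],2),"F",np.round(o["contact_force"],1),"w",round(o["gripper_width"],3))
c,s=np.cos(np.radians(yaw)),np.sin(np.radians(yaw))
T=R.from_matrix([[-s,c,0],[c,s,0],[0,0,-1]])
print("xyz",M.inv().apply(np.array([x,y,z])-o["eef_pos"]).round(4).tolist(),"rot",(M.inv()*T).as_rotvec(degrees=True).round(2).tolist())
E
python3 go.py .34 .33 .26 44; python3 go.py .43 .10 .26 13;python3 go.py .4704 -.1995 .26 -23
```

```text
t 1.0 pos [0.1662 0.6542 0.2313] yaw 75.74 q [-1.43  0.48  0.02  1.56 -0.01  1.11 -0.08] F [-0.5  0.4 -0.6] w 1.001
xyz [-0.2483, -0.2714, -0.0287] rot [0.0, -0.0, 31.74]
t 1.0 pos [0.1662 0.6542 0.2313] yaw 75.74 q [-1.43  0.48  0.02  1.56 -0.01  1.11 -0.08] F [-0.5  0.4 -0.6] w 1.001
xyz [-0.3922, -0.4722, -0.0287] rot [0.0, -0.0, 62.74]
t 1.0 pos [0.1662 0.6542 0.2313] yaw 75.74 q [-1.43  0.48  0.02  1.56 -0.01  1.11 -0.08] F [-0.5  0.4 -0.6] w 1.001
xyz [-0.5051, -0.7525, -0.0287] rot [0.0, -0.0, 98.74]
```

```bash
python3 -m crank '[{"delta_rot":[0,0,32],"xyz":[-0.248,-0.271,-0.029],"fingers":-1},{"delta_rot":[0,0,32],"xyz":[-0.248,-0.271,-0.029],"fingers":-1},{"delta_rot":[0,0,32],"xyz":[-0.248,-0.271,-0.029],"fingers":-1},{"delta_rot":[0,0,32],"xyz":[-0.248,-0.271,-0.029],"fingers":-1},{"delta_rot":[0,0,32],"xyz":[-0.248,-0.271,-0.029],"fingers":-1},{"delta_rot":[0,0,32],"xyz":[-0.248,-0.271,-0.029],"fingers":-1},{"delta_rot":[0,0,32],"xyz":[-0.248,-0.271,-0.029],"fingers":-1},{"delta_rot":[0,0,32],"xyz":[-0.248,-0.271,-0.029],"fingers":-1},{"delta_rot":[0,0,32],"xyz":[-0.248,-0.271,-0.029],"fingers":-1}]' 25; python3 go.py .43 .10 .26 13;python3 go.py .4704 -.1995 .26 -23
```

```text
t: 1.9
eef_pos: [0.3417, 0.3276, 0.261]
tool_rot: [0.0, 0.396, 0.918, 0.0]
contact_force: [0.4, -0.0, 0.2]
gripper_width: 0.999
grasp_force: 0.0
t 1.9 pos [0.3417 0.3276 0.261 ] yaw 43.4 q [-1.15  0.1   0.27  2.   -0.03  1.04 -0.1 ] F [ 0.4 -0.   0.2] w 0.999
xyz [-0.226, -0.0923, 0.0009] rot [0.06, -0.02, 30.4]
t 1.9 pos [0.3417 0.3276 0.261 ] yaw 43.4 q [-1.15  0.1   0.27  2.   -0.03  1.04 -0.1 ] F [ 0.4 -0.   0.2] w 0.999
xyz [-0.4713, -0.2687, 0.0007] rot [0.05, -0.03, 66.4]
```

```bash
python3 -m crank '[{"delta_rot":[0,0,30],"xyz":[-0.226,-0.092,0],"fingers":-1},{"delta_rot":[0,0,30],"xyz":[-0.226,-0.092,0],"fingers":-1},{"delta_rot":[0,0,30],"xyz":[-0.226,-0.092,0],"fingers":-1},{"delta_rot":[0,0,30],"xyz":[-0.226,-0.092,0],"fingers":-1},{"delta_rot":[0,0,30],"xyz":[-0.226,-0.092,0],"fingers":-1},{"delta_rot":[0,0,66],"xyz":[-0.471,-0.269,0],"fingers":-1},{"delta_rot":[0,0,66],"xyz":[-0.471,-0.269,0],"fingers":-1},{"delta_rot":[0,0,66],"xyz":[-0.471,-0.269,0],"fingers":-1},{"delta_rot":[0,0,66],"xyz":[-0.471,-0.269,0],"fingers":-1},{"delta_rot":[0,0,66],"xyz":[-0.471,-0.269,0],"fingers":-1}]'; python3 go.py .4704 -.1995 .15 -23
```

```text
t: 2.9
eef_pos: [0.465, -0.1444, 0.2607]
tool_rot: [0.0, 0.831, 0.557, 0.001]
contact_force: [0.9, 0.5, -0.1]
gripper_width: 1.001
grasp_force: 0.0
t 2.9 pos [ 0.465  -0.1444  0.2607] yaw -22.36 q [-0.54  0.15  0.81  2.   -0.13  1.04 -0.06] F [ 0.9  0.5 -0.1] w 1.001
xyz [-0.049, 0.0258, 0.1106] rot [0.07, -0.06, 0.64]
```

```bash
python3 -m crank '[{"delta_rot":[0,0,0.6],"xyz":[-0.049,0.026,0],"fingers":-1},{"delta_rot":[0,0,0.6],"xyz":[-0.049,0.026,0.03],"fingers":-1},{"delta_rot":[0,0,0.6],"xyz":[-0.049,0.026,0.11],"fingers":-1},{"delta_rot":[0,0,0.6],"xyz":[-0.049,0.026,0.11],"fingers":-1},{"delta_rot":[0,0,0.6],"xyz":[-0.049,0.026,0.11],"fingers":-1},{"delta_rot":[0,0,0.6],"xyz":[-0.049,0.026,0.11],"fingers":-1}]'; python3 go.py .4704 -.1995 .085 -23
```

```text
t: 3.5
eef_pos: [0.4702, -0.1988, 0.1507]
tool_rot: [0.0, 0.833, 0.553, -0.0]
contact_force: [-0.4, 0.1, 0.6]
gripper_width: 0.998
grasp_force: 0.0
t 3.5 pos [ 0.4702 -0.1988  0.1507] yaw -22.8 q [-0.33  0.38  0.75  2.06 -0.36  0.83  0.24] F [-0.4  0.1  0.6] w 0.998
xyz [-0.0006, 0.0004, 0.0657] rot [-0.02, 0.03, 0.2]
```

```bash
python3 -m crank '[{"delta_rot":[0,0,0],"xyz":[0,0,0.03],"fingers":-1},{"delta_rot":[0,0,0],"xyz":[0,0,0.065],"fingers":-1},{"delta_rot":[0,0,0],"xyz":[0,0,0.065],"fingers":-1},{"delta_rot":[0,0,0],"xyz":[0,0,0.065],"fingers":0.3},{"delta_rot":[0,0,0],"xyz":[0,0,0.065],"fingers":0.6},{"delta_rot":[0,0,0],"xyz":[0,0,0.065],"fingers":1},{"delta_rot":[0,0,0],"xyz":[0,0,0.065],"fingers":1},{"delta_rot":[0,0,0],"xyz":[0,0,0.065],"fingers":1},{"delta_rot":[0,0,0],"xyz":[0,0,0.065],"fingers":1},{"delta_rot":[0,0,0],"xyz":[0,0,0.065],"fingers":1}]' 20;  python3 go.py .4704 -.1995 .085 -23
```

```text
t: 4.5
eef_pos: [0.4708, -0.1997, 0.0863]
tool_rot: [0.001, 0.833, 0.553, 0.001]
contact_force: [0.7, -0.2, 6.7]
gripper_width: 0.277
grasp_force: 19.9
t 4.5 pos [ 0.4708 -0.1997  0.0863] yaw -22.86 q [-0.24  0.49  0.67  2.1  -0.47  0.7   0.33] F [ 0.7 -0.2  6.7] w 0.277
xyz [0.0, -0.0004, 0.0013] rot [0.15, -0.03, 0.14]
```

```bash
python3 -m crank '[{"delta_rot":[0,0,0],"xyz":[0,0,0],"fingers":-0.5},{"delta_rot":[0,0,0],"xyz":[0,0,0],"fingers":-0.5},{"delta_rot":[0,0,0],"xyz":[0,0,0],"fingers":-0.5},{"delta_rot":[0,0,-90],"xyz":[0,0,0],"fingers":-0.5},{"delta_rot":[0,0,-90],"xyz":[0,0,0],"fingers":-0.5},{"delta_rot":[0,0,-90],"xyz":[0,0,0],"fingers":-0.5},{"delta_rot":[0,0,-90],"xyz":[0,0,0],"fingers":-0.5},{"delta_rot":[0,0,-90],"xyz":[0,0,0],"fingers":-0.5},{"delta_rot":[0,0,-90],"xyz":[0,0,0],"fingers":-0.5},{"delta_rot":[0,0,-90],"xyz":[0,0,0],"fingers":-0.5}]'; python3 go.py .4704 -.1995 .086 67
```

```text
t: 5.5
eef_pos: [0.4691, -0.1992, 0.0851]
tool_rot: [-0.0, 0.441, 0.897, -0.0]
contact_force: [0.6, -0.1, -0.9]
gripper_width: 0.748
grasp_force: 0.0
t 5.5 pos [ 0.4691 -0.1992  0.0851] yaw 37.65 q [-0.03  0.43  0.38  2.09 -0.25  0.66  1.18] F [ 0.6 -0.1 -0.9] w 0.748
xyz [-0.001, 0.0008, -0.0009] rot [-0.02, -0.03, -29.35]
```

```bash
python3 -m crank '[{"delta_rot":[0,0,-29],"xyz":[0,0,0],"fingers":-0.5},{"delta_rot":[0,0,-29],"xyz":[0,0,0],"fingers":-0.5},{"delta_rot":[0,0,-29],"xyz":[0,0,0],"fingers":-0.5},{"delta_rot":[0,0,-29],"xyz":[0,0,0],"fingers":-0.5},{"delta_rot":[0,0,-29],"xyz":[0,0,0],"fingers":-0.2},{"delta_rot":[0,0,-29],"xyz":[0,0,0],"fingers":0.3},{"delta_rot":[0,0,-29],"xyz":[0,0,0],"fingers":0.6},{"delta_rot":[0,0,-29],"xyz":[0,0,0],"fingers":1},{"delta_rot":[0,0,-29],"xyz":[0,0,0],"fingers":1},{"delta_rot":[0,0,-29],"xyz":[0,0,0],"fingers":1}]'; python3 go.py .4704 -.1995 .086 67
```

```text
t: 6.5
eef_pos: [0.4693, -0.1993, 0.0852]
tool_rot: [-0.0, 0.205, 0.979, -0.0]
contact_force: [-1.1, -0.9, 0.4]
gripper_width: 0.275
grasp_force: 20.4
t 6.5 pos [ 0.4693 -0.1993  0.0852] yaw 66.28 q [ 0.08  0.42  0.25  2.08 -0.16  0.66  1.59] F [-1.1 -0.9  0.4] w 0.275
xyz [-0.001, 0.0002, -0.0008] rot [-0.01, -0.01, -0.72]
```

```bash
python3 -m crank '[{"delta_rot":[0,0,0],"xyz":[0,0,0],"fingers":0.1},{"delta_rot":[0,0,0],"xyz":[0,0,0],"fingers":0.1},{"delta_rot":[0,0,0],"xyz":[-0.0014,0,0],"fingers":0.1},{"delta_rot":[0,0,0],"xyz":[-0.0014,0,0],"fingers":0.1},{"delta_rot":[0,0,0],"xyz":[-0.0014,0,0],"fingers":1},{"delta_rot":[0,0,0],"xyz":[-0.0014,0,0],"fingers":1},{"delta_rot":[0,0,0],"xyz":[-0.0014,0,0],"fingers":1},{"delta_rot":[0,0,0],"xyz":[-0.0014,0,0],"fingers":1},{"delta_rot":[0,0,0],"xyz":[-0.0014,0,0],"fingers":1}]' 40; python3 go.py .4706 -.1999 .25 66.3
```

```text
t: 7.4
eef_pos: [0.4708, -0.1999, 0.0854]
tool_rot: [0.0, 0.205, 0.979, -0.0]
contact_force: [0.2, -0.8, 2.2]
gripper_width: 0.267
grasp_force: 39.3
t 7.4 pos [ 0.4708 -0.1999  0.0854] yaw 66.3 q [ 0.08  0.42  0.25  2.08 -0.16  0.66  1.59] F [ 0.2 -0.8  2.2] w 0.267
xyz [0.0002, -0.0001, -0.1646] rot [-0.0, 0.01, -0.0]
```

```bash
python3 -m crank '[{"delta_rot":[0,0,0],"xyz":[0,0,-0.02],"fingers":1},{"delta_rot":[0,0,0],"xyz":[0,0,-0.07],"fingers":1},{"delta_rot":[0,0,0],"xyz":[0,0,-0.12],"fingers":1},{"delta_rot":[0,0,0],"xyz":[0,0,-0.17],"fingers":1},{"delta_rot":[0,0,0],"xyz":[0,0,-0.17],"fingers":1},{"delta_rot":[0,0,0],"xyz":[0,0,-0.17],"fingers":1},{"delta_rot":[0,0,0],"xyz":[0,0,-0.17],"fingers":1}]'; python3 go.py .4223 .1070 .25 50
```

```text
t: 8.1
eef_pos: [0.4695, -0.1991, 0.2535]
tool_rot: [-0.002, 0.205, 0.979, 0.0]
contact_force: [-0.3, 0.1, -3.3]
gripper_width: 0.267
grasp_force: 39.9
t 8.1 pos [ 0.4695 -0.1991  0.2535] yaw 66.32 q [ 0.01  0.18  0.31  1.93 -0.06  1.04  1.5 ] F [-0.3  0.1 -3.3] w 0.267
xyz [0.1662, 0.2614, 0.0039] rot [-0.05, -0.19, 16.32]
```

```bash
python3 -m crank '[{"delta_rot":[0,0,0],"xyz":[0.166,0.261,0],"fingers":1},{"delta_rot":[0,0,0],"xyz":[0.166,0.261,0],"fingers":1},{"delta_rot":[0,0,0],"xyz":[0.166,0.261,0],"fingers":1},{"delta_rot":[0,0,0],"xyz":[0.166,0.261,0],"fingers":1},{"delta_rot":[0,0,0],"xyz":[0.166,0.261,0],"fingers":1},{"delta_rot":[0,0,0],"xyz":[0.166,0.261,0],"fingers":1},{"delta_rot":[0,0,0],"xyz":[0.166,0.261,0],"fingers":1},{"delta_rot":[0,0,0],"xyz":[0.166,0.261,0],"fingers":1},{"delta_rot":[0,0,0],"xyz":[0.166,0.261,0],"fingers":1},{"delta_rot":[0,0,0],"xyz":[0.166,0.261,0],"fingers":1}]'; python3 go.py .4223 .1070 .25 66.3
```

```text
t: 9.1
eef_pos: [0.4236, 0.104, 0.2545]
tool_rot: [-0.001, 0.207, 0.978, -0.001]
contact_force: [-0.5, -0.7, -2.1]
gripper_width: 0.269
grasp_force: 40.1
t 9.1 pos [0.4236 0.104  0.2545] yaw 66.13 q [-0.4   0.05  0.02  2.07 -0.    1.02  0.77] F [-0.5 -0.7 -2.1] w 0.269
xyz [0.0024, 0.0022, 0.0045] rot [-0.09, -0.06, -0.17]
```

```bash
python3 -m crank '[{"delta_rot":[0.1,0.1,0],"xyz":[0.0024,0.0022,0],"fingers":1},{"delta_rot":[0.1,0.1,0],"xyz":[0.0024,0.0022,0],"fingers":1},{"delta_rot":[0.1,0.1,0],"xyz":[0.0024,0.0022,0.02],"fingers":1},{"delta_rot":[0.1,0.1,0],"xyz":[0.0024,0.0022,0.04],"fingers":1},{"delta_rot":[0.1,0.1,0],"xyz":[0.0024,0.0022,0.06],"fingers":1},{"delta_rot":[0.1,0.1,0],"xyz":[0.0024,0.0022,0.074],"fingers":1},{"delta_rot":[0.1,0.1,0],"xyz":[0.0024,0.0022,0.074],"fingers":1},{"delta_rot":[0.1,0.1,0],"xyz":[0.0024,0.0022,0.074],"fingers":1}]'; python3 go.py .4223 .1070 .16 66.3
```

```text
t: 9.9
eef_pos: [0.4226, 0.1088, 0.1816]
tool_rot: [-0.001, 0.206, 0.979, -0.001]
contact_force: [-0.4, 0.6, -1.1]
gripper_width: 0.264
grasp_force: 40.2
t 9.9 pos [0.4226 0.1088 0.1816] yaw 66.28 q [-0.41  0.15  0.01  2.15 -0.    0.85  0.76] F [-0.4  0.6 -1.1] w 0.264
xyz [-0.0005, -0.0017, 0.0216] rot [-0.1, -0.1, -0.02]
```

```bash
python3 -m crank '[{"delta_rot":[-0.1,-0.1,0],"xyz":[-0.0005,-0.0017,0],"fingers":1},{"delta_rot":[-0.1,-0.1,0],"xyz":[-0.0005,-0.0017,0],"fingers":1},{"delta_rot":[-0.1,-0.1,0],"xyz":[-0.0005,-0.0017,0.005],"fingers":1},{"delta_rot":[-0.1,-0.1,0],"xyz":[-0.0005,-0.0017,0.009],"fingers":1},{"delta_rot":[-0.1,-0.1,0],"xyz":[-0.0005,-0.0017,0.009],"fingers":1}]'; python3 go.py .4224 .1071 .165 66.3
```

```text
t: 10.4
eef_pos: [0.4216, 0.107, 0.1717]
tool_rot: [-0.0, 0.205, 0.979, -0.0]
contact_force: [-0.5, -0.7, -2.6]
gripper_width: 0.265
grasp_force: 40.1
t 10.4 pos [0.4216 0.107  0.1717] yaw 66.31 q [-0.41  0.16  0.01  2.17 -0.    0.82  0.77] F [-0.5 -0.7 -2.6] w 0.265
xyz [-0.0007, 0.0004, 0.0067] rot [-0.05, -0.05, 0.01]
```

```bash
python3 -m crank '[{"delta_rot":[0,0,0],"xyz":[-0.0007,0.0004,0],"fingers":1},{"delta_rot":[0,0,0],"xyz":[-0.0007,0.0004,0.002],"fingers":1},{"delta_rot":[0,0,0],"xyz":[-0.0007,0.0004,0.004],"fingers":1},{"delta_rot":[0,0,0],"xyz":[-0.0007,0.0004,0.005],"fingers":1},{"delta_rot":[0,0,0],"xyz":[-0.0007,0.0004,0.006],"fingers":1}]'; python3 go.py .4224 .1071 .160 66.3
```

```text
t: 10.9
eef_pos: [0.4228, 0.1072, 0.1661]
tool_rot: [-0.0, 0.205, 0.979, -0.0]
contact_force: [0.1, -1.0, -1.7]
gripper_width: 0.268
grasp_force: 40.2
t 10.9 pos [0.4228 0.1072 0.1661] yaw 66.3 q [-0.4   0.17  0.01  2.17 -0.    0.8   0.77] F [ 0.1 -1.  -1.7] w 0.268
xyz [0.0004, -0.0003, 0.0061] rot [-0.01, -0.01, 0.0]
```

```bash
python3 -m crank '[{"delta_rot":[0,0,0],"xyz":[0.0003,-0.0002,0.002],"fingers":1},{"delta_rot":[0,0,0],"xyz":[0.0003,-0.0002,0.004],"fingers":1},{"delta_rot":[0,0,0],"xyz":[0.0003,-0.0002,0.006],"fingers":1},{"delta_rot":[0,0,0],"xyz":[0.0003,-0.0002,0.007],"fingers":1},{"delta_rot":[0,0,0],"xyz":[0.0003,-0.0002,0.007],"fingers":1}]'; python3 go.py .4224 .1071 .158 66.3
```

```text
t: 11.4
eef_pos: [0.4226, 0.1072, 0.1594]
tool_rot: [-0.0, 0.205, 0.979, -0.0]
contact_force: [-0.4, 0.0, 0.1]
gripper_width: 0.266
grasp_force: 40.4
t 11.4 pos [0.4226 0.1072 0.1594] yaw 66.3 q [-0.4   0.18  0.01  2.18 -0.    0.79  0.77] F [-0.4  0.   0.1] w 0.266
xyz [0.0002, -0.0001, 0.0014] rot [-0.0, -0.0, 0.0]
```

```bash
python3 -m crank '[{"delta_rot":[0,0,0],"xyz":[0,0,0.001],"fingers":1},{"delta_rot":[0,0,0],"xyz":[0,0,0.002],"fingers":1},{"delta_rot":[0,0,0],"xyz":[0,0,0.002],"fingers":1}]'; python3 go.py .4224 .1071 .158 66.3
```

```text
t: 11.7
eef_pos: [0.4236, 0.1072, 0.1589]
tool_rot: [0.001, 0.205, 0.979, 0.0]
contact_force: [-3.5, -2.3, 14.8]
gripper_width: 0.268
grasp_force: 42.3
t 11.7 pos [0.4236 0.1072 0.1589] yaw 66.28 q [-0.4   0.18  0.01  2.18 -0.    0.78  0.77] F [-3.5 -2.3 14.8] w 0.268
xyz [0.001, -0.0006, 0.0009] rot [0.06, 0.08, -0.02]
```

```bash
python3 -m crank '[{"delta_rot":[0,0,4],"xyz":[0,0,0],"fingers":1},{"delta_rot":[0,0,8],"xyz":[0,0,0],"fingers":1},{"delta_rot":[0,0,12],"xyz":[0,0,0],"fingers":1},{"delta_rot":[0,0,16],"xyz":[0,0,0],"fingers":1},{"delta_rot":[0,0,20],"xyz":[0,0,0],"fingers":1}]'; python3 go.py .4224 .1071 .158 46.3
```

```text
t: 12.2
eef_pos: [0.424, 0.1076, 0.1587]
tool_rot: [0.001, 0.373, 0.928, 0.001]
contact_force: [-0.1, 0.1, 9.4]
gripper_width: 0.267
grasp_force: 41.6
t 12.2 pos [0.424  0.1076 0.1587] yaw 46.15 q [-0.45  0.18  0.06  2.18 -0.02  0.78  0.43] F [-0.1  0.1  9.4] w 0.267
xyz [0.0008, -0.0015, 0.0007] rot [0.16, 0.08, -0.15]
```

```bash
python3 -m crank '[{"delta_rot":[0,0,4],"xyz":[0.0004,-0.0008,0.0004],"fingers":1},{"delta_rot":[0,0,8],"xyz":[0.0004,-0.0008,0.0004],"fingers":1},{"delta_rot":[0,0,12],"xyz":[0.0004,-0.0008,0.0004],"fingers":1},{"delta_rot":[0,0,16],"xyz":[0.0004,-0.0008,0.0004],"fingers":1},{"delta_rot":[0,0,20],"xyz":[0.0004,-0.0008,0.0004],"fingers":1}]'; python3 go.py .4224 .1071 .158 26.3
```

```text
t: 12.7
eef_pos: [0.4227, 0.1074, 0.1572]
tool_rot: [0.001, 0.529, 0.849, 0.001]
contact_force: [1.2, 1.2, -2.0]
gripper_width: 0.268
grasp_force: 40.1
t 12.7 pos [0.4227 0.1074 0.1572] yaw 26.18 q [-0.49  0.18  0.11  2.18 -0.03  0.78  0.09] F [ 1.2  1.2 -2. ] w 0.268
xyz [-0.0001, -0.0004, -0.0008] rot [0.14, 0.01, -0.12]
```

```bash
python3 -m crank '[{"delta_rot":[0,0,0],"xyz":[0,-0.0003,0.001],"fingers":1},{"delta_rot":[0,0,0],"xyz":[0,-0.0003,0.002],"fingers":1},{"delta_rot":[0,0,0],"xyz":[0,-0.0003,0.003],"fingers":1},{"delta_rot":[0,0,0],"xyz":[0,-0.0003,0.003],"fingers":1}]'; python3 go.py .4224 .1071 .1494 26.3
```

```text
t: 13.1
eef_pos: [0.423, 0.1073, 0.1551]
tool_rot: [0.001, 0.527, 0.85, 0.001]
contact_force: [0.7, -0.1, 8.3]
gripper_width: 0.266
grasp_force: 41.2
t 13.1 pos [0.423  0.1073 0.1551] yaw 26.44 q [-0.49  0.18  0.11  2.19 -0.03  0.77  0.1 ] F [ 0.7 -0.1  8.3] w 0.266
xyz [0.0001, -0.0007, 0.0057] rot [0.2, 0.02, 0.14]
```

```bash
python3 -c "
from h import *;print(np.round(telemetry.get_obs()['torque'],2))"; python3 -m crank '[{"delta_rot":[0.1,0,-2],"xyz":[0,-0.0005,0.001],"fingers":1},{"delta_rot":[0.1,0,-3],"xyz":[0,-0.0005,0.001],"fingers":1},{"delta_rot":[0.1,0,-3],"xyz":[0,-0.0005,0.002],"fingers":1}]'; python3 go.py .4224 .1071 .1494 29.3;  python3 -c "
from h import *;print(np.round(telemetry.get_obs()['torque'],2))"
```

```text
[-0.05 -0.11  0.17]
t: 13.4
eef_pos: [0.4224, 0.1072, 0.1525]
tool_rot: [0.0, 0.505, 0.863, 0.001]
contact_force: [3.0, 2.0, 1.8]
gripper_width: 0.265
grasp_force: 40.5
t 13.4 pos [0.4224 0.1072 0.1525] yaw 29.36 q [-0.48  0.19  0.1   2.19 -0.03  0.76  0.15] F [3.  2.  1.8] w 0.265
xyz [-0.0001, -0.0, 0.0031] rot [0.09, 0.01, 0.06]
[ 0.46 -1.09  0.01]
```

Sliding freely now; the last 3 mm.

```bash
python3 -m crank '[{"delta_rot":[0,0,0],"xyz":[0,0,0.001],"fingers":1},{"delta_rot":[0,0,0],"xyz":[0,0,0.002],"fingers":1},{"delta_rot":[0,0,0],"xyz":[0,0,0.003],"fingers":1},{"delta_rot":[0,0,0],"xyz":[0,0,0.003],"fingers":1}]'; python3 go.py .4224 .1071 .1494 29.3;  python3 -c "
from h import *;print(np.round(telemetry.get_obs()['torque'],2))"
```

```text
t: 13.8
eef_pos: [0.4223, 0.1071, 0.1494]
tool_rot: [0.0, 0.505, 0.863, 0.0]
contact_force: [5.3, 2.5, 3.2]
gripper_width: 0.271
grasp_force: 40.8
t 13.8 pos [0.4223 0.1071 0.1494] yaw 29.31 q [-0.48  0.19  0.1   2.19 -0.03  0.76  0.15] F [5.3 2.5 3.2] w 0.271
xyz [-0.0001, 0.0001, 0.0] rot [0.06, 0.01, 0.01]
[ 0.7  -1.44  0.07]
```

```bash
python3 -m crank '[{"delta_rot":[0,0,0],"xyz":[0,0,0.001],"fingers":1},{"delta_rot":[0,0,0],"xyz":[0,0,0.0015],"fingers":1},{"delta_rot":[0,0,0],"xyz":[0,0,0.0015],"fingers":1}]'
```

```text
t: 14.1
eef_pos: [0.4227, 0.1072, 0.1493]
tool_rot: [0.0, 0.505, 0.863, 0.001]
contact_force: [0.8, 0.5, 20.4]
gripper_width: 0.267
grasp_force: 42.3
```

```bash
python3 -m crank '[{"delta_rot":[0,0,0],"xyz":[0,0,-0.0015],"fingers":1},{"delta_rot":[0,0,0],"xyz":[0,0,-0.0015],"fingers":0},{"delta_rot":[0,0,0],"xyz":[0,0,-0.0015],"fingers":-0.5},{"delta_rot":[0,0,0],"xyz":[0,0,-0.0015],"fingers":-0.5},{"delta_rot":[0,0,0],"xyz":[0,0,-0.0015],"fingers":-0.5},{"delta_rot":[0,0,0],"xyz":[0,0,-0.03],"fingers":-0.5},{"delta_rot":[0,0,0],"xyz":[0,0,-0.07],"fingers":-0.5},{"delta_rot":[0,0,0],"xyz":[0,0,-0.11],"fingers":-0.5},{"delta_rot":[0,0,0],"xyz":[0,0,-0.11],"fingers":-0.5},{"delta_rot":[0,0,0],"xyz":[0,0,-0.11],"fingers":-0.5}]'; python3 go.py .45 -.12 .26 0
```

```text
t: 15.1
eef_pos: [0.4212, 0.1066, 0.2578]
tool_rot: [-0.0, 0.505, 0.863, -0.0]
contact_force: [0.2, -0.4, -1.6]
gripper_width: 0.75
grasp_force: 0.0
t 15.1 pos [0.4212 0.1066 0.2578] yaw 29.3 q [-0.5   0.04  0.11  2.07 -0.01  1.03  0.13] F [ 0.2 -0.4 -1.6] w 0.75
xyz [-0.2117, -0.0858, -0.0022] rot [-0.03, 0.0, 29.3]
```

```bash
python3 -m crank '[{"delta_rot":[0,0,29],"xyz":[-0.212,-0.086,-0.01],"fingers":-0.5},{"delta_rot":[0,0,29],"xyz":[-0.212,-0.086,-0.01],"fingers":-0.5},{"delta_rot":[0,0,29],"xyz":[-0.212,-0.086,-0.01],"fingers":-0.5},{"delta_rot":[0,0,29],"xyz":[-0.212,-0.086,-0.01],"fingers":-0.5},{"delta_rot":[0,0,29],"xyz":[-0.212,-0.086,-0.01],"fingers":-0.5},{"delta_rot":[0,0,29],"xyz":[-0.212,-0.086,-0.01],"fingers":-0.5},{"delta_rot":[0,0,29],"xyz":[-0.212,-0.086,-0.01],"fingers":-0.5}]'; python3 - <<'E'
from h import *
t=cam("top");s=cam("scene")
cv2.imwrite("pics/end.png",np.hstack([crop(t,275,256,40,5),crop(s,279,240,40,5)]))
P=[.4224,.1071,.182]; print("expected hub top px: top",proj(t,P)," crop",(proj(t,P)-[235,216])*5,"scene",(proj(s,P)-[239,200])*5+[400,0])
P[2]=.192;print("if 10mm high: scene",(proj(s,P)-[239,200])*5+[400,0])
E
```

```text
t: 15.8
eef_pos: [0.4489, -0.1204, 0.266]
tool_rot: [-0.001, 0.706, 0.708, -0.002]
contact_force: [0.2, 0.1, -0.6]
gripper_width: 0.754
grasp_force: 0.0
expected hub top px: top [268.04017563 253.79897377]  crop [165.20087815 188.99486883] scene [583.26559621  26.82261309]
if 10mm high: scene [582.01584333  10.22194576]
```

View pics/end.png

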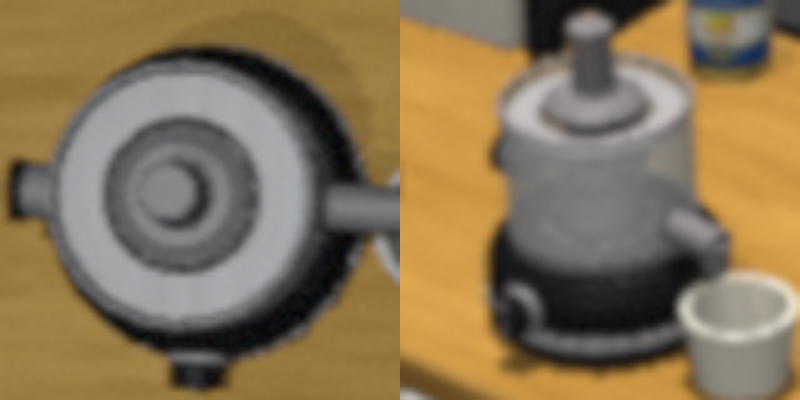

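The top view shows the hub at about (268, 254) px, centred in the bowl. In the scene view the hub top is at about row 205, which matches fully home; 10 mm higher would be row 202. The cup has not moved.

```bash
python3 -c "
from station import *
print(job.hand_in())"
```

```text
the job is handed in; nothing more can be done
None
```

The grey auger is seated on the juicer's drive shaft and fully home on the smallest ring, released with the arm clear; the lid, cup and lemon were not touched, and the job was handed in at about 16 s, though no verdict came back.

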